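# Set the kitchen timer by its clicks

### The job

The sticky rice has just gone on: set the round kitchen timer (not the square one) to 15 minutes. Turn its dial clockwise, one click for every tick of 5 minutes, until the pointer stands at the third tick after the round zero pip, then let go of it. Leave the square timer's dial as it is.

Things in the scene. Friction and masses are not known exactly. Their poses are not given: they have to be found in the camera images.
- round_timer: Round white timer, 96 mm across, 40 mm high, dial up, stuck to the shelf by its suction foot. Origin: centre of the underside; z up; +x points to the zero pip, a 9 mm black dot on its top 40 mm from the axis. Clockwise (from above) after the pip come five black ticks 24 degrees apart, 35 to 45 mm from the axis, 3 mm wide: 5, 10, 15, 20, 25 minutes. No other marks on the case.
- round_dial (a joint): Round timer's dial angle, rad: 0 at the zero pip, growing clockwise seen from above. It clicks every 24 degrees (0.419 rad), at the pip and at each tick; when let go a sprung ball draws it to the nearest click, within a degree or two (0.2 N m turns it past). It starts at the pip, first or second tick; stops lie just before the pip and just past the fifth tick. Third tick: 1.257 rad.
- round_grip (a point): On the round timer's dial axis, in its bar grip, 68 mm above the shelf; turns with the dial, z up, x along the bar to its pointed end (pointer). Dial: grey metal disc 62 mm across, upper face 46 mm above the shelf; across it an upright black bar 14 mm wide, 64 mm long, reaching from 46 to 76 mm above the shelf, one end pointed with a white line on top, the other round.
- square_pointer (a point): Pointed end of the bar of the other timer's dial, 31 mm from that dial's axis, 68 mm above the shelf; z up, x away from that axis along the bar. That timer has the same dial and marks on a square white case 94 mm wide, 40 mm high. To be left alone.
There are look-alikes about, which are no part of the job. What is shaped like the round_timer but green is not meant.

How it is judged:
By the outcome, as a careful person would: the job done as asked, in the order asked, and still so for the second after the job is handed in, with the robot touching nothing.
It also fails if it takes over 32 s, if anything falls off the work surface, if the arm or the gripper's body presses on something with over 40 N, if the wrist force passes 120 N, or if a joint passes its speed limit or range.

### The arm

A 6-joint arm with a two-finger parallel gripper is mounted at the origin on the work surface. World frame = base frame: x ahead of the robot, y to its left, z up, the work surface at z = 0. Lengths are in m, angles in rad, forces in N, time in s.
With the tool pointing down it reaches from about 0.2 to 0.875 m from the base axis. Payload 3.4 kg.
Tool frame: the origin (TCP) lies between the finger pads; the fingertips stand 25 mm ahead of it and the grasp point (between the pads) lies 6 mm ahead of it (r.nose_length is the z of the fingertips in the tool frame, in m); z points along the fingers, x is the direction in which the jaws open and shut, and the axes are right-handed (so a half turn about z gives the same grasp; the last joint's range is limited). The gripper opens to 94 mm and grips with 3 to 60 N. Pads are 16 mm wide; open, the fingers measure 119 mm over their backs; the gripper's body (75 mm by 177 mm) begins 78 mm behind the grasp point.
Start: joints at [1.032, 0.276, 1.505, -0, 1.361, -0.121], TCP at [0.233, 0.526, 0.204] pointing down, gripper open.
Joint ranges: [-2.89, 2.89], [-0.75, 2.08], [0.22, 2.7], [-1.18, 4.32], [0.11, 2.71], [-2.7, 2.7]. Speed limits (rad/s): [2.57, 2.57, 3.14, 3.14, 3.14, 3.14].

### API

Orientations are given as a unit quaternion [w, x, y, z].
In Python, from plant import r, gripper_to, inverse_kinematics, vision, models, telemetry gives the robot as it stands. Calls block until the motion is done:
- r.move_to(position, orientation): joint-space move of the TCP to a pose.
- r.move_l(position, rot=None, vel=0.15, guard=None): straight line of the TCP; rot=None keeps the orientation; vel is the mean speed in m/s. With guard (N) it stops when the force on the tool has changed by that much, and returns True; else False.
- r.movej(angles): joint-space move.
- gripper_to(opening, f_grip=None): finger opening in m; f_grip is the grip in N (None keeps the last); returns when the fingers have stopped.
- r.hold(seconds).
- inverse_kinematics(position, orientation): joint angles nearest the present ones, or None.
- vision.snapshot(name): name is "side" or "top"; returns the picture (420x560x3 uint8, red, green, blue); there is no depth.
- vision.get_calibration(name): a dict with "fx", "fy", "cx", "cy" (pixels), "position" and "orientation" of the camera in the world. Camera axes: x right, y down, z forward; pixel columns grow to the right and rows downward; lengths in m; the calibration is good to about 2 mm. A picture is of the moment at which its call begins. get_calibration takes no time and is no camera call.
A pose or a line that the arm cannot do raises r.PlanningError and nothing moves.
- r.sign_off(): hands the job in, once; it reports no verdict.
Trained networks look in the newest picture that a camera, given by its name, has taken for a name from the list of things; names that differ only in an ending like _2 or _b are one class to them, and where a whole thing is asked for, a point or a joint stands for the part that bears it (a point fixed in the world has none). Each returns a list of dicts, best first, with "score" (0 to 1); they miss things now and then, are a little off and sometimes report something else, mostly with a low value. They report only what shows in the picture. A call takes as long as a camera call. They do not tell look-alikes from the thing itself.
- models.boxes_of(thing, camera): "at" ([x, y, z] in m, in world coordinates, good to about 4 mm: the middle of the surface that is visible of it).
- models.regions_of(thing, camera): "pixels" (420x560 bool, what is visible of it).
- models.mark_of(thing, camera): "at" ([x, y, z] in m, in world coordinates, good to about 4 mm: a listed point, or the origin of a listed thing).
Readings, each from a call of its own:
- telemetry.current_t(): time.
- telemetry.current_joints(): joint angles.
- telemetry.current_dq(): joint speeds.
- telemetry.current_joint_efforts(): joint torques, N m.
- telemetry.current_ee_pos(): TCP position.
- telemetry.current_tool_rot(): TCP orientation.
- telemetry.current_wrist_force(): force on the tool from outside, world axes, zero at the start.
- telemetry.current_torque(): the same for the moment, N m.
- telemetry.current_opening(): finger opening in m.
Only numpy, scipy, OpenCV 4.12 (cv2) and the standard library are available. Lean on these libraries where they do the work, as an engineer would, in place of code of your own. Each camera call takes 0.05 s, during which the arm holds its last target.

## Working session

There is one attempt and no reset: what is moved stays moved. The work goes in short steps, each a Python script; the robot and the scene stay as the last script left them, time stands still between calls to the robot, and variables do not carry over. Pictures are saved under pics/ and viewed, and the job is handed in when it is done.

```bash
mkdir -p pics; ls
python3 - <<'E'
from plant import r, vision, models, telemetry
import cv2
for n in ("top","side"):
    im=vision.snapshot(n); cv2.imwrite(f"pics/{n}0.png",im[:,:,::-1])
    c=vision.get_calibration(n); print(n,c)
    for t in ("round_timer","round_grip","square_pointer"):
        print(t,[(d["at"],round(d["score"],2)) for d in models.mark_of(t,n)])
print(telemetry.current_t(), r.nose_length)
E
```

```text
pics
top {'fx': 428.74912385551215, 'fy': 428.74912385551215, 'cx': 277.97898554584657, 'cy': 209.56015602098464, 'position': array([ 0.40573602, -0.00394557,  0.86070651]), 'orientation': array([-0.0412028 ,  0.70496595, -0.70489158,  0.06673227])}
round_timer [([0.4988, -0.14, -0.0032], 0.74), ([0.4262, 0.0068, 0.0009], 0.72), ([0.4085, -0.2895, -0.0029], 0.6)]
round_grip [([0.4109, -0.2921, 0.0679], 0.88), ([0.4243, -0.0005, 0.0661], 0.8), ([0.5039, -0.1434, 0.0684], 0.65)]
square_pointer [([0.5457, 0.2414, 0.07], 0.64)]
side {'fx': 450.09473651072756, 'fy': 450.09473651072756, 'cx': 274.69523161144724, 'cy': 202.06022279121078, 'position': array([ 0.32373888, -0.80195622,  0.54058298]), 'orientation': array([-0.49575478,  0.85978906, -0.10822476,  0.05724826])}
round_timer [([0.498, -0.1486, -0.0008], 0.82), ([0.4247, 0.0029, 0.0001], 0.73), ([0.413, -0.289, -0.0037], 0.64)]
round_grip [([0.4258, -0.0007, 0.0673], 0.96), ([0.5011, -0.1419, 0.0666], 0.94), ([0.4136, -0.289, 0.0664], 0.74)]
square_pointer [([0.5441, 0.2399, 0.0693], 0.91)]
0.4 0.025
```

View pics/top0.png

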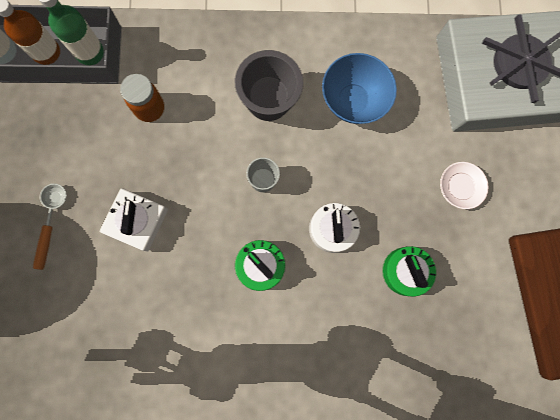

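View pics/side0.png

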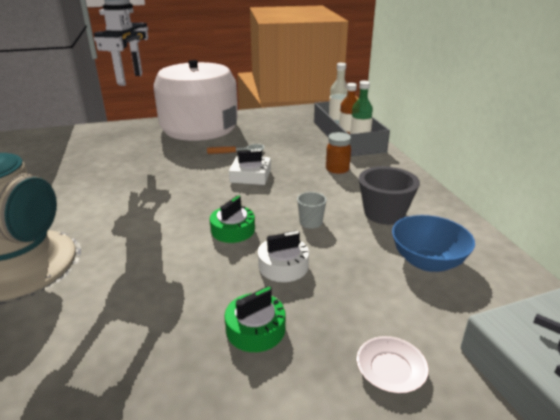

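Round-shaped candidates in the top view: white at (335,228), green at (260,265) and green at (409,271). The square white one is at (132,219). Only the white round one at (335,228) fits, at about (0.50, -0.142). I'll rectify and enlarge it to confirm and to read the dial.

```bash
cat > h.py <<'E'
import numpy as np, cv2
from scipy.spatial.transform import Rotation as R
from plant import vision
def proj(n,P):
    c=vision.get_calibration(n); q=c["orientation"]
    M=R.from_quat([q[1],q[2],q[3],q[0]]).as_matrix()
    p=(np.atleast_2d(P)-c["position"])@M
    return np.c_[c["fx"]*p[:,0]/p[:,2]+c["cx"],c["fy"]*p[:,1]/p[:,2]+c["cy"]]
def rect(im,n,c,z,half=0.07,N=400):
    # output: up = +x world, left = +y
    s=2*half/N
    v,u=np.mgrid[0:N,0:N]
    X=c[0]+half-(v+.5)*s; Y=c[1]+half-(u+.5)*s
    p=proj(n,np.c_[X.ravel(),Y.ravel(),np.full(X.size,z)]).astype(np.float32).reshape(N,N,2)
    return cv2.remap(im,p[...,0],p[...,1],cv2.INTER_CUBIC)
E
python3 - <<'E'
from h import *
for n in ("top","side"):
    im=cv2.imread(f"pics/{n}0.png")
    o=np.hstack([rect(im,n,(0.501,-0.142),z) for z in (0.04,0.076)])
    for k in (0,400):
        cv2.circle(o,(k+200,200),int(.048/.14*400),(0,0,255),1);cv2.drawMarker(o,(k+200,200),(0,0,255),0,10)
    cv2.imwrite(f"pics/{n}r.png",o)
E
```

```text
(no output)
```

View pics/topr.png

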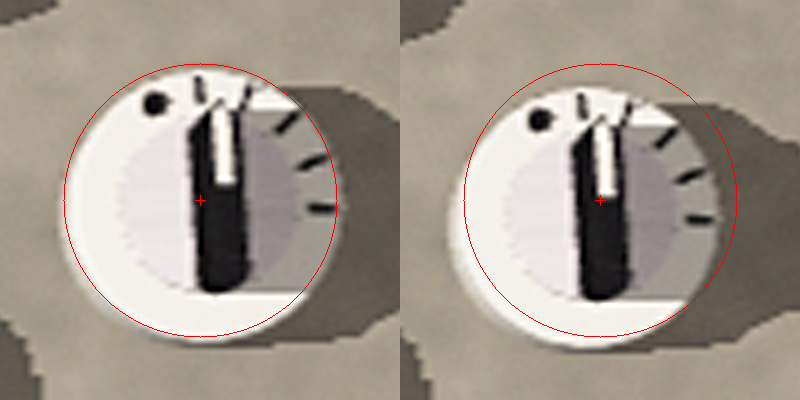

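View pics/sider.png

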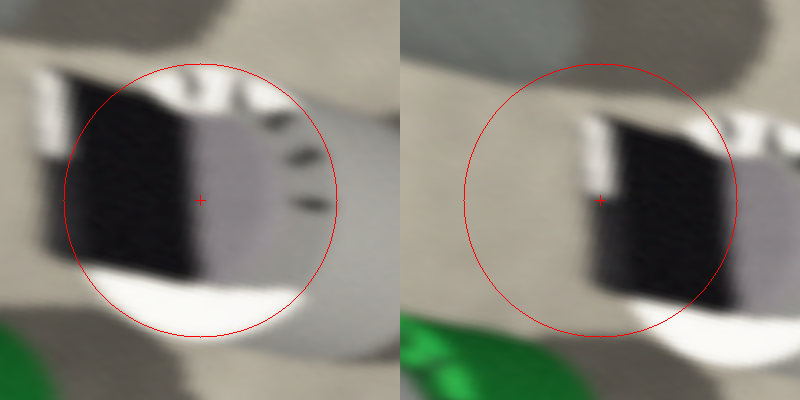

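The white round timer is confirmed: pip at about +25° from world +x, ticks at about +1, -23, -47, -71 and -94°. The bar points at about +2°, so the dial is on the first tick. Target heading is about -47°, two clicks clockwise. Next I refine the centre by a fit and then grasp.

Run:
```python
from h import *
from plant import inverse_kinematics, telemetry
from scipy.optimize import least_squares
px=np.array([(155,103),(200,90),(246,97),(288,122),(312,162),(321,208)],float)
s=.14/400
W=np.c_[0.501+.07-(px[:,1]+.5)*s, -0.142+.07-(px[:,0]+.5)*s]
f=lambda p:(np.c_[p[0]+.04*np.cos(p[2]-np.radians(24)*np.arange(6)),p[1]+.04*np.sin(p[2]-np.radians(24)*np.arange(6))]-W).ravel()
o=least_squares(f,[.5,-.142,.4]);print(o.x[:2],np.degrees(o.x[2]),np.sqrt(np.mean(o.fun**2)))
pip=np.degrees(o.x[2])
print(telemetry.current_joints(),telemetry.current_tool_rot())
for hd in (pip-24,pip-72):
  for k in (90,-90):
    a=np.radians(hd+k); x=[np.cos(a),np.sin(a),0]; z=[0,0,-1]
    q=R.from_matrix(np.c_[x,np.cross(z,x),z]).as_quat()
    print(hd,k,inverse_kinematics([o.x[0],o.x[1],.075],[q[3],*q[:3]]))
```

```text
[ 0.49944791 -0.14463724] 27.642782561398455 0.00022791498833670784
[ 1.03200668e+00  2.76021650e-01  1.50509610e+00  1.68028614e-05
  1.36066867e+00 -1.21020471e-01] [ 3.52414887e-05  8.38369159e-01  5.45102874e-01 -9.06215272e-05]
3.6427825613984552 90 [-4.15751989e-01  3.02429580e-01  1.81711649e+00 -4.44089210e-16
  1.02204658e+00 -2.05012686e+00]
3.6427825613984552 -90 [-4.15751989e-01  3.02429580e-01  1.81711649e+00 -4.44089210e-16
  1.02204658e+00  1.09146579e+00]
-44.357217438601545 90 [-4.15751989e-01  3.02429580e-01  1.81711649e+00 -4.44089210e-16
  1.02204658e+00 -1.21236882e+00]
-44.357217438601545 -90 [-4.15751989e-01  3.02429580e-01  1.81711649e+00 -4.44089210e-16
  1.02204658e+00  1.92922383e+00]
```

Run:
```python
from h import *
from plant import r, gripper_to, telemetry as t
a=np.radians(3.6+90); x=[np.cos(a),np.sin(a),0]; z=[0,0,-1]
q=R.from_matrix(np.c_[x,np.cross(z,x),z]).as_quat(); q=[q[3],*q[:3]]
r.move_to([.4995,-.143,.19],q); print(t.current_t(),t.current_joints())
gripper_to(0.05)
print(r.move_l([.4995,-.143,.077],vel=.1,guard=8), t.current_ee_pos(), t.current_wrist_force(),t.current_t())
im=vision.snapshot("side"); cv2.imwrite("pics/s1.png",im[150:350,180:420,::-1].repeat(2,0).repeat(2,1))
```

```text
2.95 [-4.11754206e-01  2.01134685e-01  1.64350055e+00  3.24274322e-04
  1.29691942e+00 -2.04630754e+00]
False [ 0.50003949 -0.14322528  0.07757697] [-1.21585105 -0.03207246  0.20527694] 5.0583
```

View pics/s1.png

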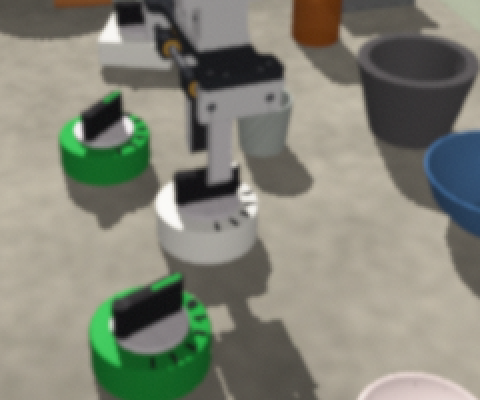

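The fingers straddle the bar of the white round timer (crop pixel about (210,185)), with no contact force. Next: close and turn.

Run:
```python
from h import *
from plant import r, gripper_to, telemetry as t
gripper_to(0.0,f_grip=30)
print(t.current_opening(),t.current_wrist_force(),t.current_torque(),t.current_ee_pos())
q=np.array(t.current_joints()); q0=q[5]
for k in range(1,5):
    g=q.copy(); g[5]=q0+np.radians(12*k); r.movej(g)
    print(k,t.current_joints()[5]-q0,t.current_torque()[2],np.round(t.current_wrist_force(),1),t.current_opening(),t.current_t())
r.hold(.2)
print(t.current_torque(),t.current_wrist_force(),t.current_joints()[5]-q0)
```

```text
0.0005690477472889276 [-0.18036054 -0.01587508 -0.34106976] [0.05843496 0.04760935 0.0037179 ] [ 0.49949274 -0.14300521  0.0770038 ]
1 0.20611074203625757 0.018814486763462812 [-0.5 -0.   0.3] 0.000164893086258561 6.2917
2 0.41387302203092213 -0.03797222390943728 [ 0.2 -1.3  1.2] 0.0007095999216657836 6.6083
3 0.6226179192406365 0.044368852979481885 [-0.7 -0.1 -0.1] 0.00028337874538772543 6.925
4 0.8317804878569894 -0.03375586164981781 [-0.3  0.3  0. ] 0.0006258129694353176 7.2417
[-0.0299996  -0.01625892 -0.00762198] [0.46727063 1.14074175 0.62984964] 0.835304848188031
```

The opening is 0, so the bar isn't between the pads. Looking again.

Run:
```python
from h import *
o=[]
for n in ("side","top"):
    im=vision.snapshot(n)
    u,v=proj(n,[.4995,-.143,.06])[0].astype(int)
    c=im[v-65:v+65,u-65:u+65,::-1]; o.append(cv2.resize(c,(400,400),interpolation=cv2.INTER_CUBIC))
cv2.imwrite("pics/m1.png",np.hstack(o))
```

```text
(no output)
```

View pics/m1.png

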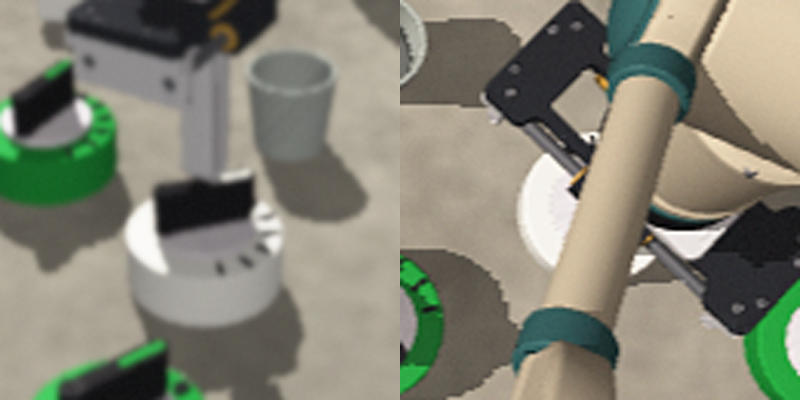

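Run:
```python
from h import *
from plant import telemetry as t
p=np.array(t.current_ee_pos()); q=t.current_tool_rot(); print(p,q,t.current_joints(),t.current_opening(),t.current_t())
im=cv2.imread("pics/side0.png"); im=vision.snapshot("side")[:,:,::-1].copy()
S=5
u0,v0=200,150
c=cv2.resize(im[v0:v0+120,u0:u0+160],None,fx=S,fy=S,interpolation=cv2.INTER_CUBIC)
for P,col in (([0,0,.052-.077],(0,0,255)),([0,0,0],(0,255,0)),([0,0,.08],(255,0,0))):
    uv=(proj("side",p+P)[0]-[u0,v0]+.5)*S; cv2.drawMarker(c,tuple(int(x) for x in uv),col,0,14,2)
# case top circle at z=.04, disc at .046 
for rr,z in ((.048,.04),(.048,.0),(.031,.046)):
    a=np.linspace(0,6.3,60); C=np.c_[.4995+rr*np.cos(a),-.143+rr*np.sin(a),0*a+z]
    cv2.polylines(c,[((proj("side",C)-[u0,v0]+.5)*S).astype(int).reshape(-1,1,2)],False,(255,0,255),1)
cv2.imwrite("pics/m2.png",c)
```

```text
[ 0.49947307 -0.14298624  0.07698547] [-2.25611613e-05  9.21583730e-01  3.88179632e-01 -1.96780827e-05] [-4.12800166e-01  2.99716979e-01  1.81532532e+00  2.94492496e-06
  1.02661017e+00 -1.21011271e+00] 0.0003998986844642586 7.5417
```

View pics/m2.png

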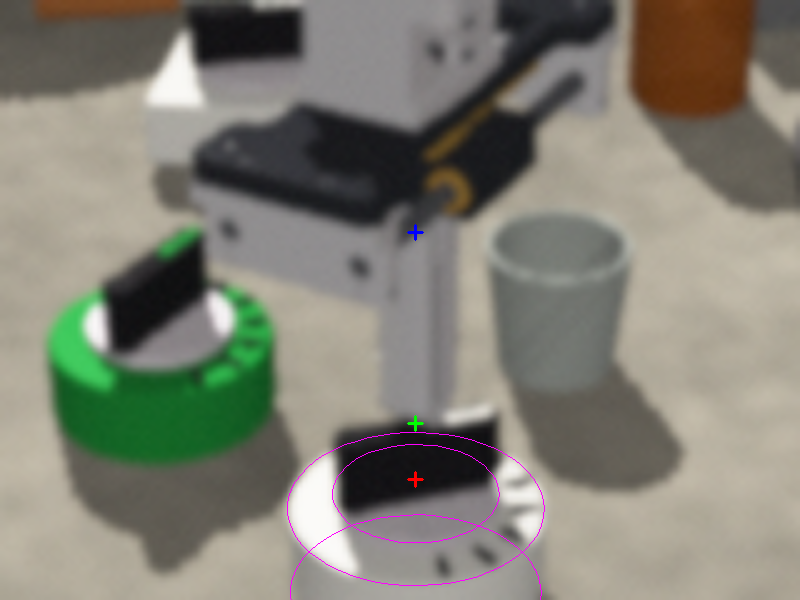

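Run:
```python
from h import *
S=5
im=cv2.imread("pics/side0.png"); q=[3.52e-05,.838369,.5451,-9e-5]
M=R.from_quat([q[1],q[2],q[3],q[0]]).as_matrix(); p=np.array([.233,.526,.204])
u0,v0=60,0
c=cv2.resize(im[v0:v0+110,u0:u0+150],None,fx=S,fy=S,interpolation=cv2.INTER_CUBIC)
def d(P,col,n,c,u0,v0,S):
    uv=(proj(n,P)[0]-[u0,v0]+.5)*S; cv2.drawMarker(c,tuple(int(x) for x in uv),col,0,14,2)
for s in (-1,1):
  for dz,col in ((.025,(0,0,255)),(0,(0,255,0)),(-.072,(255,0,0))):
    d(p+M@[s*.0535,0,dz],col,"side",c,u0,v0,S)
cv2.imwrite("pics/m3.png",c)
c=cv2.imread("pics/s1.png"); a=np.radians(93.6)
for s in (-1,1):
  for dz,col in ((.025,(0,0,255)),(0,(0,255,0)),(-.072,(255,0,0))):
    d(np.array([.5+s*.031*np.cos(a),-.1432+s*.031*np.sin(a),.0775-dz]),col,"side",c,180,150,2)
cv2.imwrite("pics/m4.png",cv2.resize(c[:260,100:400],None,fx=2.5,fy=2.3))
```

```text
(no output)
```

View pics/m3.png

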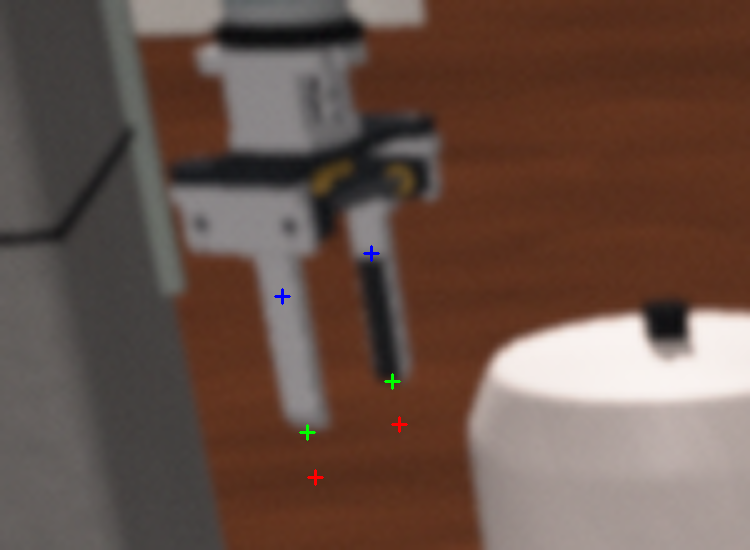

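View pics/m4.png

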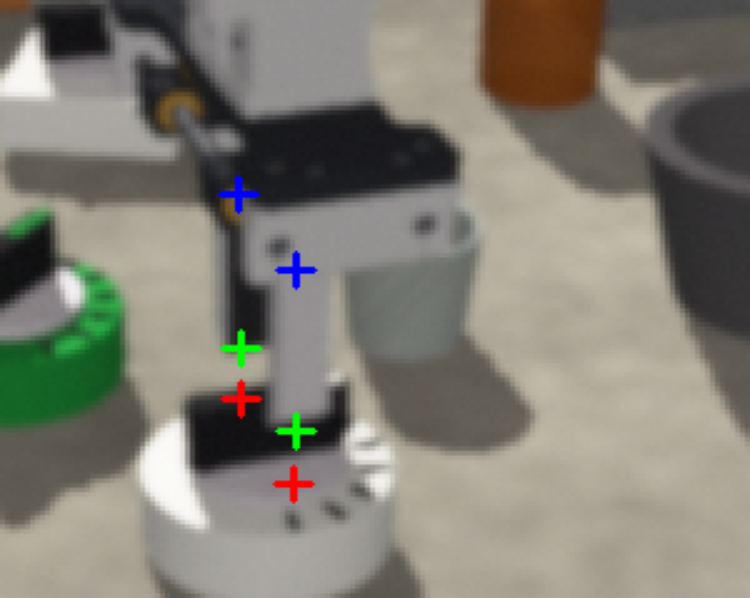

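The overlay shows the drawn fingertips ending at (even about 3 mm short of) the reported TCP, both at the start and now. They do not reach 25 mm ahead of it as r.nose_length says. The fingers therefore closed just above the bar, and the dial is unmoved. I'll go back up, reopen, and descend about 28 mm lower under guard.

Run:
```python
from h import *
from plant import r, gripper_to, telemetry as t
r.move_l([.4995,-.143,.095],vel=.1)
a=np.radians(3.6+90); x=[np.cos(a),np.sin(a),0]; z=[0,0,-1]
q=R.from_matrix(np.c_[x,np.cross(z,x),z]).as_quat(); q=[q[3],*q[:3]]
r.move_to([.4995,-.143,.095],q); gripper_to(0.05)
print(r.move_l([.4995,-.143,.050],vel=.05,guard=6), t.current_ee_pos(), t.current_wrist_force(),t.current_joints()[5],t.current_t())
im=vision.snapshot("side"); cv2.imwrite("pics/s2.png",cv2.resize(im[150:270,200:360,::-1],None,fx=4,fy=4,interpolation=2))
```

```text
False [ 0.4998029  -0.14310678  0.05028024] [1.09288156 0.10776618 0.02974737] -2.046421234713703 10.6917
```

View pics/s2.png

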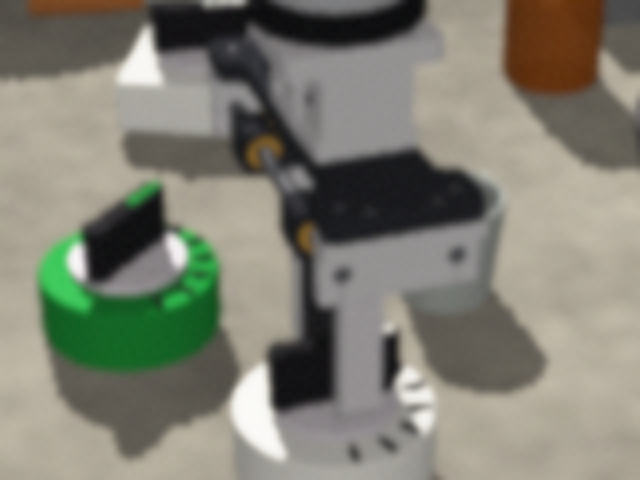

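The near finger's tip (pixel (358,412)) now reaches almost to the disc, in front of the bar, and the far finger is behind it. Close, and check the opening before turning.

Run:
```python
from h import *
from plant import r, gripper_to, telemetry as t
gripper_to(0.0,f_grip=30)
o=t.current_opening()
print(o,t.current_wrist_force(),t.current_torque(),t.current_ee_pos())
if .010<o<.020:
    q=np.array(t.current_joints()); q0=-2.046421
    for k in range(1,5):
        g=q.copy(); g[5]=q0+np.radians(12*k); r.movej(g)
        print(k,t.current_joints()[5]-q0,t.current_torque()[2],np.round(t.current_wrist_force(),1),t.current_opening(),t.current_t())
    r.hold(.2)
    print(t.current_torque(),t.current_wrist_force(),t.current_joints()[5]-q0)
```

```text
0.013723922813128049 [-0.99752669 -4.07893448  0.7204266 ] [-0.70738369  0.11256164  0.03863606] [ 0.49961022 -0.14405192  0.05007877]
1 0.2057002112608768 0.38065841576735987 [-0.3 -2.1 -2.3] 0.013600167000361924 11.7083
2 0.41470036598128424 0.020034138656250207 [-0.6 -3.4 -1. ] 0.013636492703268006 12.025
3 0.6221585840077715 0.6042528589395508 [ 0.6 -2.7 -1.4] 0.015438823790063805 12.3417
4 0.8312594836034775 0.9432293566337754 [ 0.3 -3.1 -0.3] 0.017939347844480445 12.6583
[-0.88769587  0.06638093  0.98313703] [-0.51692233 -2.88480561  0.85114086] 0.8351492813599408
```

Opening grew to 18 mm and the moment to about 1 N m in the second click, so the bar is twisting in the jaws. Looking before going on.

Run:
```python
from h import *
o=[]
for n in ("side","top"):
    im=vision.snapshot(n)
    u,v=proj(n,[.4995,-.143,.06])[0].astype(int)
    c=im[v-60:v+60,u-60:u+60,::-1]; o.append(cv2.resize(c,(400,400),interpolation=cv2.INTER_CUBIC))
cv2.imwrite("pics/m5.png",np.hstack(o))
```

```text
(no output)
```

View pics/m5.png

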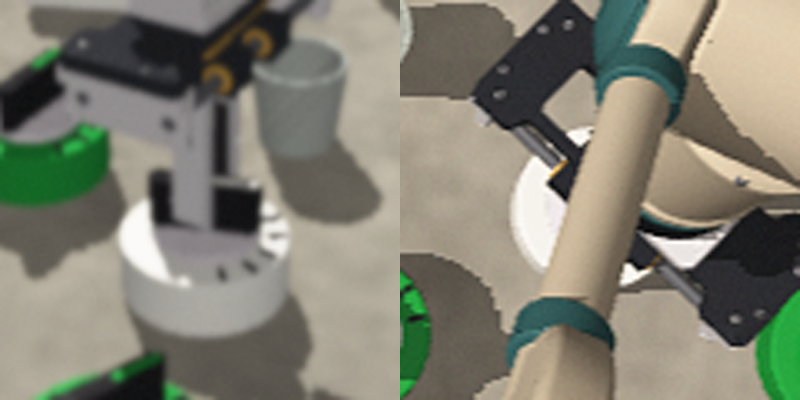

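Run:
```python
from h import *
from plant import r, gripper_to, telemetry as t
gripper_to(0.05)
print(t.current_opening(),t.current_wrist_force(),t.current_torque(),t.current_t())
r.move_l([.4995,-.143,.11],vel=.15)
im=vision.snapshot("side")[:,:,::-1]
print(t.current_t(),t.current_wrist_force(),t.current_torque())
o=np.hstack([rect(im,"side",(0.4995,-0.143),z) for z in (0.04,0.076)])
for hd in (0,1,2,3,4,5):
    a=np.radians(27.6-24*hd)
    for k in (0,400):
        cv2.circle(o,(int(k+200-np.sin(a)*.036/.14*400),int(200-np.cos(a)*.036/.14*400)),3,(0,0,255),1)
cv2.imwrite("pics/m6.png",o)
u,v=proj("side",[.4995,-.143,.06])[0].astype(int)
cv2.imwrite("pics/m6b.png",cv2.resize(im[v-50:v+50,u-60:u+60],None,fx=5,fy=5,interpolation=2))
```

```text
0.050144345112153474 [-0.13770899 -0.13125877 -0.11159757] [-0.07220137 -0.01550733 -0.01696799] 13.6333
14.2333 [-0.37063132 -0.82411126  0.80695763] [-0.06137767 -0.00967635 -0.03433839]
```

View pics/m6.png

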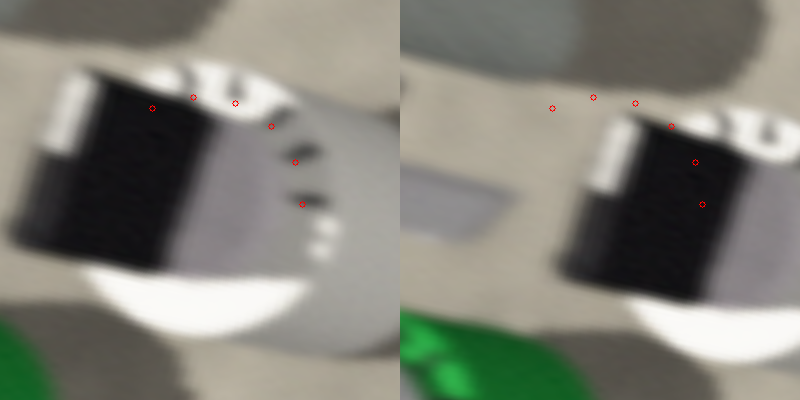

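View pics/m6b.png

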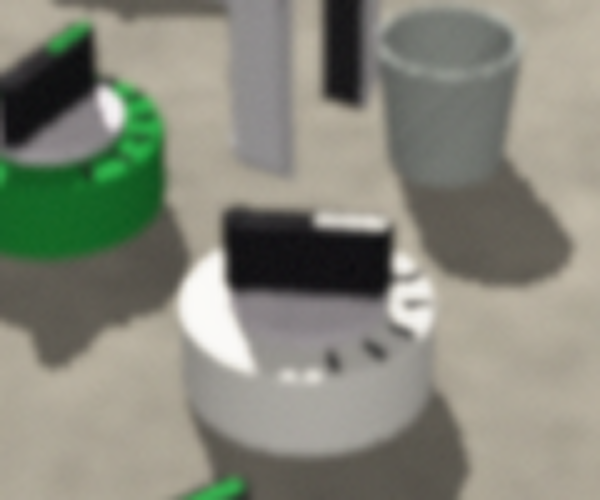

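The pointer now stands at about -20°, the second tick, so one click went through and the second slipped in the jaws. I'll regrip at this heading with a better centre (y = -0.1445, matching the mark fit), slightly deeper and with full grip. Then I'll turn in small steps, watching the torque.

Run:
```python
from h import *
from plant import r, gripper_to, telemetry as t
a=np.radians(-20.4+90); x=[np.cos(a),np.sin(a),0]; z=[0,0,-1]
q=R.from_matrix(np.c_[x,np.cross(z,x),z]).as_quat(); q=[q[3],*q[:3]]
r.move_to([.4995,-.1445,.09],q)
print(r.move_l([.4995,-.1445,.048],vel=.08,guard=6),t.current_ee_pos(),t.current_t())
gripper_to(0.0,f_grip=60)
print(t.current_opening(),t.current_wrist_force(),t.current_torque())
j=np.array(t.current_joints()); q0=j[5]
for d in (6,12,18,24):
    j[5]=q0+np.radians(d); r.movej(j)
    print(d,round(t.current_torque()[2],2),np.round(t.current_wrist_force(),1),round(t.current_opening(),4),t.current_t())
```

```text
False [ 0.4997726  -0.14463787  0.04815919] 15.3917
0.013871093859442884 [-0.81205788 -0.46793528  1.76815476] [ 0.01831637  0.03241026 -0.02971299]
6 0.93 [-0.6  1.3  1. ] 0.0137 16.2917
12 1.34 [-0.   0.9  1.6] 0.014 16.5417
18 1.39 [ 0.1  0.3 -0.1] 0.015 16.7917
24 1.36 [-0.8  0.8  2.9] 0.0167 17.0417
```

Run:
```python
from h import *
from plant import telemetry as t
im=vision.snapshot("side")[:,:,::-1]
print(np.round(t.current_joint_efforts(),2),t.current_torque(),t.current_joints(),t.current_ee_pos())
u,v=proj("side",[.4995,-.143,.06])[0].astype(int)
a=cv2.resize(im[v-60:v+40,u-50:u+50],(400,400),interpolation=2)
cv2.imwrite("pics/m7.png",np.hstack([a,rect(im,"side",(0.4995,-0.143),.076)]))
im=vision.snapshot("top")[:,:,::-1]; cv2.imwrite("pics/m7t.png",im)
```

```text
[ -1.94 -36.57 -18.24   0.66  -0.47   1.31] [-0.07080411  0.31736302  1.31534143] [-4.15402378e-01  3.32879415e-01  1.85174358e+00  1.24087842e-04
  9.57756455e-01 -1.21544650e+00] [ 0.49912722 -0.14425543  0.04827049]
```

View pics/m7.png

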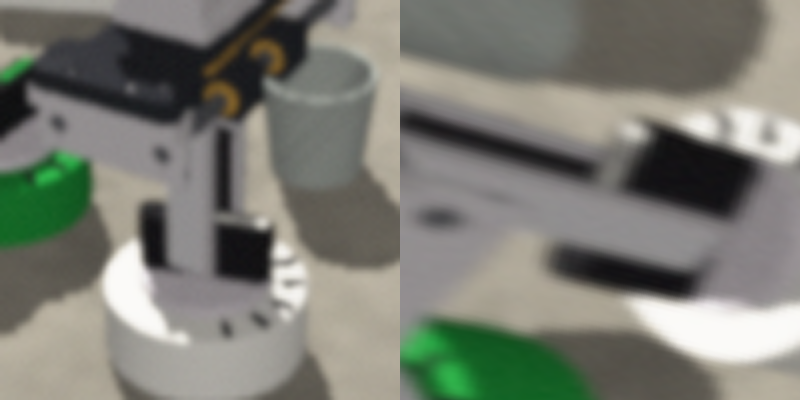

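View pics/m7t.png

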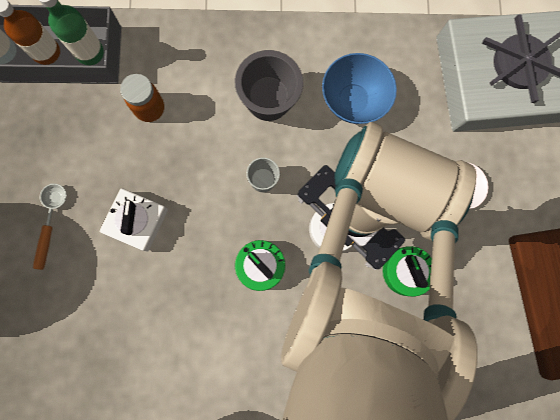

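The dial yields elastically, about 10° past tick 2, but doesn't click over (that needs 12°), with the jaws saturated at about 1.36 N m. I'll advance a few degrees more, staying below 36° so it cannot jump two clicks, and come back to 24° as soon as the torque drops.

Run:
```python
from h import *
from plant import r, gripper_to, telemetry as t
j=np.array(t.current_joints()); q0=-1.21545-np.radians(24)
for d in (28,32,34):
    j[5]=q0+np.radians(d); r.movej(j)
    T=t.current_torque()[2]
    print(d,round(T,2),np.round(t.current_wrist_force(),1),round(t.current_opening(),4),t.current_t())
    if abs(T)<.6: break
im=vision.snapshot("side")[:,:,::-1]
cv2.imwrite("pics/m8.png",np.hstack([rect(im,"side",(0.4995,-0.143),.076),rect(im,"side",(0.4995,-0.143),.04)]))
```

```text
28 1.66 [0.2 1.6 2.6] 0.0173 17.3917
32 1.97 [-1.6  2.6  2.5] 0.0175 17.6417
34 0.88 [0.6 0.5 4. ] 0.0147 17.8917
```

View pics/m8.png

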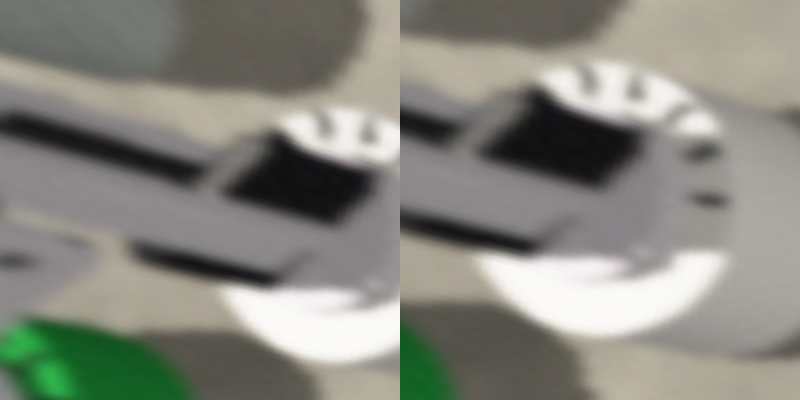

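Run:
```python
from h import *
from plant import r, gripper_to, telemetry as t
j=np.array(t.current_joints()); q0=-1.21545-np.radians(24)
for d in (29,25):
    j[5]=q0+np.radians(d); r.movej(j)
    print(d,round(t.current_torque()[2],2),np.round(t.current_wrist_force(),1),round(t.current_opening(),4),t.current_t())
gripper_to(0.05); r.move_l([.4995,-.1445,.11],vel=.15)
im=vision.snapshot("side")[:,:,::-1]; print(t.current_t())
cv2.imwrite("pics/m9.png",np.hstack([rect(im,"side",(0.4995,-0.1445),.076),rect(im,"side",(0.4995,-0.1445),.04)]))
u,v=proj("side",[.4995,-.143,.06])[0].astype(int)
cv2.imwrite("pics/m9b.png",cv2.resize(im[v-50:v+50,u-60:u+60],None,fx=5,fy=5,interpolation=2))
```

```text
29 0.41 [0.4 0.3 2.7] 0.0138 18.1917
25 0.13 [ 1.3 -1.3  0.9] 0.0131 18.4417
19.7833
```

View pics/m9.png

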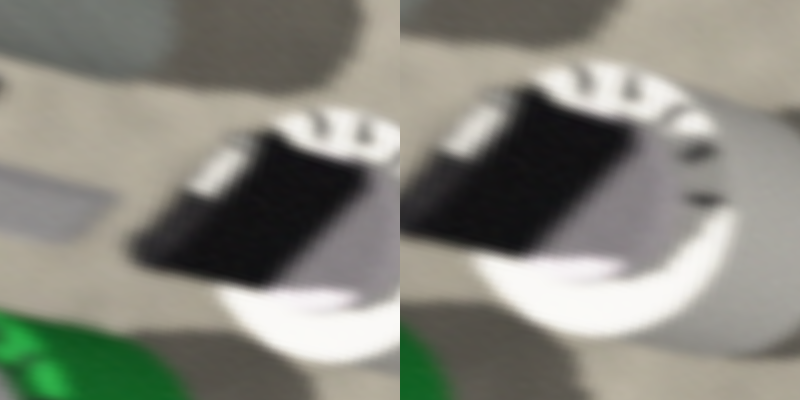

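View pics/m9b.png

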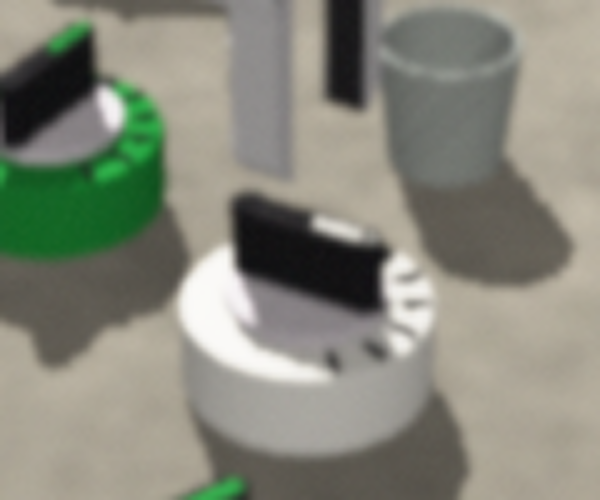

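Run:
```python
from h import *
from plant import r, gripper_to, telemetry as t
r.move_l([.4995,-.1445,.2],vel=.25)
r.movej([1.032,.276,1.505,0,1.361,-.121])
im=vision.snapshot("top")[:,:,::-1]; print(t.current_t(),t.current_wrist_force())
o=np.hstack([rect(im,"top",(0.501,-0.142),z) for z in (0.04,0.076)])
cv2.imwrite("pics/t9.png",o); cv2.imwrite("pics/t9f.png",im)
```

```text
22.8917 [ 0.22485237 -0.05816082  0.80752699]
```

View pics/t9.png

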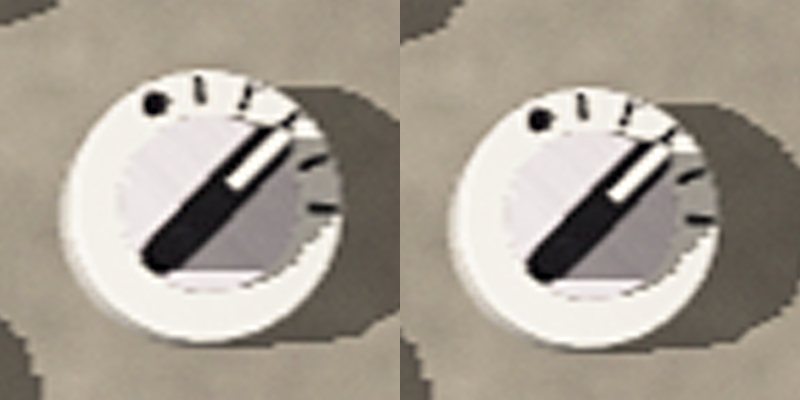

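View pics/t9f.png

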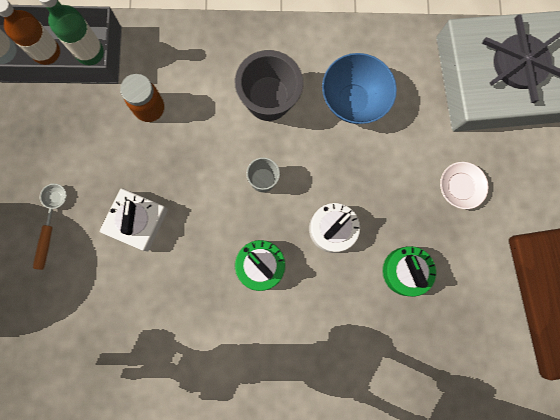

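The bar runs from (545,268) to (668,145) in the right rectified view, a heading of about -44.5° against -44.4° for the third tick. The pip and ticks are where they were, and the square timer at (132,219) is unchanged. Handing in.

Run:
```python
from plant import r, telemetry as t
r.sign_off(); print(t.current_t())
```

```text
the job is handed in; nothing more can be done
the job is handed in; nothing more can be done
```

The white round timer is set to 15 minutes and I handed the job in at about 23 s; no verdict is reported.

**What I did:** the dial started at the first tick. I turned it clockwise two clicks in two grips, then let go and moved the arm clear.

**Last checks:** in the final top picture the pointer stands at about -44.5°, and the third tick is at -44.4°. The case had not moved. The square timer and the two green ones look unchanged. The wrist force was near zero.

**What went wrong or disagreed:**
- **Fingertips:** in the pictures they end about at the reported TCP, not 25 mm ahead of it as stated. My first close therefore shut on air just above the bar. I allowed for this and went lower.
- **Second click:** it slipped with a 30 N grip. With a 60 N grip the wrist moment reached about 2 N m before it passed, far above the stated 0.2 N m, and I found no cause. I turned the jaws about 10° beyond the tick to get it over, then brought them back before letting go.

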